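# Clamp a picture frame in a sprung framing jig

## Task

Clamp the loose picture frame in the framing jig: first press the sprung pusher back until its pawl catches in the notch and holds it there by itself, then slide the frame home along the back rail until it is flush against the end stop, and last push the pawl's thumb tab to let the pusher spring out and clamp the frame square against the back rail. Leave the small things lying round and on the jig where they are.

Things in the scene. Friction and masses are not known exactly. Their poses are not given: they have to be found in the camera images.
- jig: Framing jig screwed down: plywood board 12 mm thick; origin on the table under it. Yaw 0: x away from robot, y left. Jig coordinates, mm: board x -158..118, y -165..155; back rail face x=93, end stop face y=130 (x -12..88), both 18 high above the board. Pusher slides along x at y=75; its aluminium spring housing x -150..-98, y 55..95, top z=42.
- nest (a point): Point on the board's top (jig x 30, y 55, z 12 mm) where the centre of the frame's underside lies when the frame is flush against back rail and end stop. Axes as the jig's.
- frame: Limed-wood picture frame 150 x 126 x 16 mm, about 0.11 kg, loose and askew on the right part of the board, face up. Origin: centre of its underside; its x axis is the 150 mm length, going along jig y either way round. Push its near side to the rail, then its right side to the stop. If it meets one askew, push near the corner that lags behind: pushed in the middle it jams.
- pusher (a joint): Travel of the sprung pusher, m: 0 fully out (toward the rail), grows as pushed back to the housing (jig -x); hard stop 0.040. Spring 2 N at 0, 7 N at the stop; it snaps out again from anywhere unless the pawl has caught. The pawl drops into the notch in the bar's left flank past 0.035; let go, it then rests at about 0.031. Clamping the frame it stands at about 0.020.
- nose_face (a point): Middle of the flat face of the pusher's cork-faced nose, z=25 mm, facing jig +x; 34 mm wide, z 14..36 mm. Fully out it is at jig x -13 mm, y 75 mm, and bars the frame's way into the nest; held back at about x -44 mm, 11 mm clear of a frame that is flush with the rail.
- pawl (a joint): Angle of the flat steel pawl left of the bar, rad: about 0 while its tooth rides on the bar's flank, about -0.17 with the tooth in the notch, positive when the thumb tab is pushed in jig +x; end of swing 0.45; springs back. Out of the notch it comes free at about 0 (tab moved some 6 mm; push 12 to be sure), taking about 6 N at the tab.
- thumb_tab (a point): Middle of the pawl's upturned thumb tab, z=45 mm: an upright steel plate 22 mm wide (y), 4 mm thick (x), z 23..56 mm, 34 mm left (jig +y) of the pivot, which is at jig x -58, y 102 mm (with the pawl caught it stands some 6 mm nearer the robot). Push it in jig +x to release the pusher.
- washi_roll: Bystander: small tape ring, 40 mm across, 16 mm high, lying on the near right part of the jig's board. Origin at the centre of its underside.
- dabber: Bystander: small black felt dabber 22 x 24 x 18 mm, lying on the near part of the jig's board. Origin at the centre of its underside.
- dropper_bottle: Bystander: brown dropper bottle 34 mm across, 102 mm high, standing on the table to the left of the jig. Origin at its underside.
- tin: Bystander: round tin 62 mm across, 35 mm high, on the table to the left of the jig. Origin at its underside.
- tape_roll: Bystander: roll of masking tape 96 mm across, 25 mm high, flat on the table to the right of the jig. Origin at its underside.

How it is judged:
By the outcome, as a careful person would: the job done as asked, in the order asked, and still so for the second after the job is handed in, with the robot touching nothing.
It also fails if it takes over 72 s, if anything falls off the work surface, if the arm or the gripper's body presses on something with over 40 N, if the wrist force passes 120 N, or if a joint passes its speed limit or range.

## Robot

A 6-joint arm with a two-finger parallel gripper is mounted at the origin on a cart in front of the work surface, level with it; the furniture and walls round the work are solid. World frame = base frame: x ahead of the robot, y to its left, z up, the work surface at z = 0. Lengths are in m, angles in rad, forces in N, time in s.
With the tool pointing down it reaches from about 0.3 to 0.775 m from the base axis. Payload 14.6 kg.
Tool frame: the origin (TCP) lies at the very end of the fingers, on their centre line; the grasp point (between the pads) lies 19 mm behind it (ctrl.grasp_offset is the distance from the TCP to the grasp point, in m); z points along the fingers, y is the line along which they close (so a half turn about z gives the same grasp; the last joint's range is limited). The gripper opens to 94 mm and grips with 3 to 60 N. Pads are 16 mm wide; open, the fingers measure 119 mm over their backs; the gripper's body (75 mm by 177 mm) begins 78 mm behind the grasp point.
Start: joints at [1.183, 0.3, 1.521, -0, 1.321, -0.067], TCP at [0.173, 0.522, 0.205] pointing down, gripper open.
Joint ranges: [-3.03, 3.03], [-0.79, 2.21], [0.23, 2.52], [-1.04, 4.18], [0, 3.07], [-2.55, 2.55]. Speed limits (rad/s): [2.22, 2.22, 2.57, 3.14, 3.14, 3.14].

## Interface

Orientations are given as [roll, pitch, yaw] about the fixed x, y, z axes, in that order (R = Rz(yaw) Ry(pitch) Rx(roll)).
In Python, from station import ctrl gives the robot as it stands.
- The arm moves only by the tool step_arm, never from a script. Its argument "plan" is a list that holds one entry, the list of rows, each a list of 6 numbers: the shift along the tool's x, y, z in units of 30 mm (1.0 is 30 mm), then the turn, a rotation vector about the tool's x, y, z in units of 6 degrees (1.0 is 6 degrees). In form: [[[dx, dy, dz, wx, wy, wz], ...]]. A call has 1 to 8 rows; each row is the pose to reach, as a shift and turn from the pose commanded when the call began, along the tool's axes at that moment; what a row does not reach only later rows make up. A row lasts 1/12 s, in which the tool goes at most 41.7 mm and 7.16 degrees, less where a joint would pass 70% of its speed; a pose out of reach is approached as far as the arm can. A call with a gripper value outside its range is refused whole. "grip" is the opening, from 0 (shut) to 1 (fully open), set as the call begins (left out, the last holds). The fingers move at their own pace and stop on an object; "squeeze" is the grip in N (left out, the last holds). Time passes only in rows, so rows that repeat a pose let the fingers close. It gives the time, the measured TCP pose, the force, the opening and the grip force at its end, in the units of the state.
- ctrl.get_obs(): the state, without advancing time (a new reading comes with each control period).
- ctrl.camera(name): name is "side" or "top" or "wrist"; returns the picture (400x640x3 uint8, red, green, blue); there is no depth.
- ctrl.camera_model(name): a dict with "intrinsics" (3x3 intrinsics, pixels), "R" (3x3) and "t" (3): a world point X has camera coordinates R X + t; the wrist camera has in their place "tool_from_camera" (4x4, takes a point from camera to tool coordinates, whose origin is the TCP and whose axes are the flange's). Camera axes: x right, y down, z forward; pixel columns grow to the right and rows downward; lengths in m; the calibration is good to about 2 mm. The wrist camera is an equidistant fisheye: a pixel r from the principal point sees the ray r / f radians off the axis. A picture is of the moment at which its call begins: read the wrist's pose just before it. camera_model takes no time and is no camera call.
- ctrl.hand_in(): hands the job in; it is judged then, once.
Trained networks look in the newest picture that a camera, given by its name, has taken for a name from the list of things; names that differ only in an ending like _2 or _b are one class to them, and where a whole thing is asked for, a point or a joint stands for the part that bears it (a point fixed in the world has none). Each returns a list of dicts, best first, with "confidence" (0 to 1); they miss things now and then, are a little off and sometimes report something else, mostly with a low value. They report only what shows in the picture. A call takes as long as a camera call.
- ctrl.masks_of(query, camera): "pixels" (400x640 bool, what is visible of it) and "at" ([column, row] in pixels, amid what is visible of it).
- ctrl.place_of(query, camera): "at" ([column, row] in pixels: a listed point, or the origin of a listed thing).
The state is a dict: "time_s": time; "qpos": joint angles; "joint_vel": joint speeds; "tau": joint torques, N m; "ee_pos": TCP position; "eef_rot": TCP orientation; "force": force on the tool from outside, world axes, zero at the start; "moment": the same for the moment, N m; "grip_width": finger opening in m; "grip_force": force on a finger pad.
Only numpy, scipy, OpenCV 4.12 (cv2) and the standard library are available. Lean on these libraries where they do the work, as an engineer would, in place of code of your own. Each camera call takes 0.05 s, during which the arm holds its last target. There are 200 camera calls.

## Working session

There is one attempt and no reset: what is moved stays moved. The work goes in short steps, Python scripts to look and compute and a tool call to move; the robot and the scene stay as the last step left them, time stands still between calls to the robot, and variables do not carry over. Pictures are saved under pics/ and viewed, at most 10 in all, crops included, and the job is handed in when it is done.

Besides the shell and the picture viewer there is one more tool, called after ">>>" as a command line: name --argument value ..., lists and objects as JSON in quotes. step_arm: Moves the arm, as the interface text tells. Its arguments: {"type":"object","properties":{"plan":{"type":"array","items":{"type":"array","items":{"type":"array","items":{"type":"number"}}}},"grip":{"type":"number"},"squeeze":{"type":"number"}},"required":["plan"]}

```bash
mkdir -p pics; ls
cat > h.py <<'E'
import numpy as np,cv2
from station import ctrl
from scipy.spatial.transform import Rotation as Ro
def ray(cam,uv):
    m=ctrl.camera_model(cam);K=np.array(m["intrinsics"]);R=np.array(m["R"]);t=np.array(m["t"])
    d=R.T@np.linalg.inv(K)@np.array([uv[0],uv[1],1.]);return -R.T@t,d
def onz(cam,uv,z):
    c,d=ray(cam,uv);return c+d*(z-c[2])/d[2]
def proj(cam,X):
    m=ctrl.camera_model(cam);p=np.array(m["R"])@np.array(X)+np.array(m["t"]);p=np.array(m["intrinsics"])@p;return p[:2]/p[2]
def tri(uvs):
    A=np.zeros((3,3));b=np.zeros(3)
    for cam,uv in uvs:
        c,d=ray(cam,uv);d/=np.linalg.norm(d);P=np.eye(3)-np.outer(d,d);A+=P;b+=P@c
    return np.linalg.solve(A,b)
def save(cam,fn):
    im=ctrl.camera(cam);cv2.imwrite('pics/'+fn,im[:,:,::-1]);return im
E
python3 - <<'E'
from h import *
np.set_printoptions(precision=4,suppress=True)
for c in("top","side"):
    save(c,c+"0.png")
    print(c,onz(c,(320,200),0),ray(c,(320,200))[0])
    for q in["jig","nest","frame","nose_face","thumb_tab","washi_roll","dabber","dropper_bottle","tin","tape_roll"]:
        r=ctrl.place_of(q,c)
        z={"nest":.012,"frame":.012,"nose_face":.025,"thumb_tab":.045,"washi_roll":.012,"dabber":.012}.get(q,0)
        print(q,[(np.round(a["at"],1),round(a["confidence"],2),onz(c,a["at"],z)[:2]) for a in r[:2]])
o=ctrl.get_obs();print(o["time_s"],o["ee_pos"],o["eef_rot"],o["force"])
E
```

```text
pics
top [ 0.5391 -0.0077  0.    ] [0.4234 0.0158 1.4466]
jig [(array([319.8, 184.7]), 0.63, array([ 0.5866, -0.0077]))]
nest [(array([299.6, 177.2]), 0.59, array([0.6091, 0.0543]))]
frame [(array([343.5, 177.2]), 0.63, array([ 0.6077, -0.0807])), (array([319.5, 233.7]), 0.21, array([ 0.4354, -0.0048]))]
nose_face [(array([296.5, 194.3]), 0.77, array([0.5552, 0.0638]))]
thumb_tab [(array([279.7, 209.4]), 0.63, array([0.5087, 0.1135]))]
washi_roll [(array([345.7, 178.4]), 0.67, array([ 0.6039, -0.0874])), (array([357.6, 227. ]), 0.4, array([ 0.4544, -0.1211]))]
dabber [(array([319.5, 232.1]), 0.57, array([ 0.4402, -0.0049]))]
dropper_bottle [(array([185.7, 163.5]), 0.47, array([0.657 , 0.4071]))]
tin [(array([195.7, 198.8]), 0.55, array([0.5469, 0.375 ]))]
tape_roll [(array([444.9, 206.7]), 0.92, array([ 0.5142, -0.3934]))]
side [0.5631 0.0475 0.    ] [-0.1619 -0.9738  0.7661]
jig [(array([339.6, 208. ]), 0.62, array([ 0.5861, -0.02  ]))]
nest [(array([333.8, 192.1]), 0.76, array([0.6132, 0.0469])), (array([286.2, 147.4]), 0.72, array([0.6537, 0.3924]))]
frame [(array([358.1, 218.3]), 0.74, array([ 0.5861, -0.1056]))]
nose_face [(array([338.9, 208.7]), 0.63, array([ 0.5579, -0.053 ])), (array([318.1, 191.8]), 0.48, array([0.5612, 0.0558]))]
thumb_tab [(array([297.1, 180.3]), 0.6, array([0.5267, 0.1181]))]
washi_roll [(array([324.4, 239.4]), 0.66, array([ 0.4501, -0.1363]))]
dabber [(array([294.1, 217. ]), 0.48, array([ 0.4395, -0.0044]))]
dropper_bottle [(array([284.5, 149.7]), 0.57, array([0.6516, 0.4009]))]
tin [(array([261.6, 156.7]), 0.65, array([0.555 , 0.3946])), (array([339.5, 209.3]), 0.35, array([ 0.5817, -0.0255]))]
tape_roll [(array([409.3, 288.1]), 0.81, array([ 0.5163, -0.3861]))]
1.1 [0.1734 0.5219 0.2054] [-3.1416  0.      2.8208] [ 0.3234  0.7768 -0.3211]
```

Run:
```python
import cv2
a=cv2.imread('pics/top0.png')[130:280,230:430];cv2.imwrite('pics/topc.png',cv2.resize(a,None,fx=4,fy=4,interpolation=cv2.INTER_CUBIC))
a=cv2.imread('pics/side0.png')[130:280,220:420];cv2.imwrite('pics/sidec.png',cv2.resize(a,None,fx=4,fy=4,interpolation=cv2.INTER_CUBIC))
```

```text
(no output)
```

View pics/topc.png

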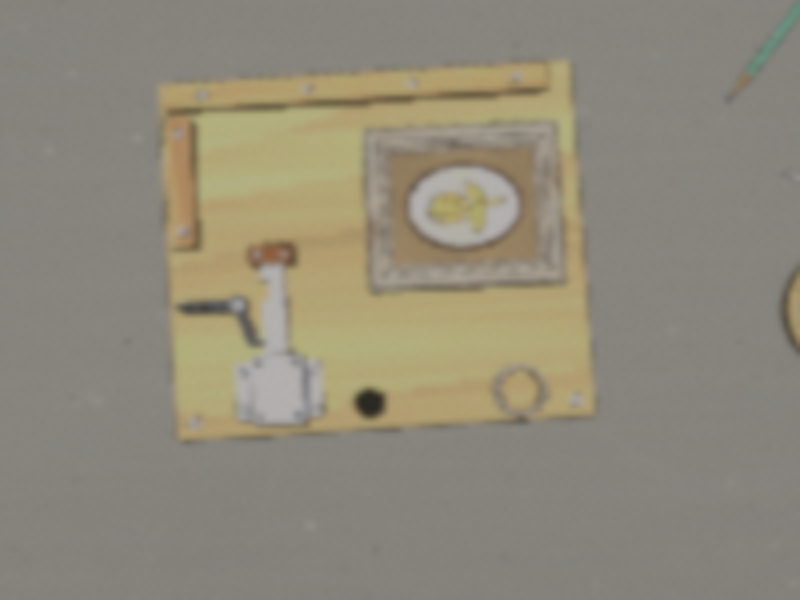

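View pics/sidec.png

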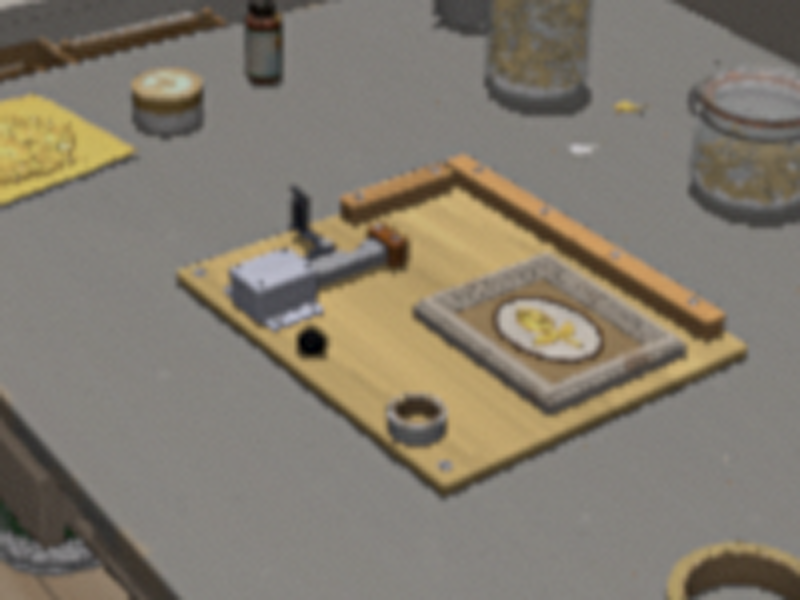

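The top crop shows the board corners, the frame at right (slightly askew), the nose out at crop (272,255), the tab at (178,307), the dabber at (370,403) and the washi roll at (520,390). Next I fit the jig and frame poses.

```bash
cat >> h.py <<'E'
from scipy.optimize import least_squares
def rot(a):return np.array([[np.cos(a),-np.sin(a)],[np.sin(a),np.cos(a)]])
E
python3 - <<'E'
from h import *
np.set_printoptions(precision=4,suppress=True)
T=lambda p:(p[0]/4+230,p[1]/4+130); S=lambda p:(p[0]/4+220,p[1]/4+130)
obs=[("top",T(p),j) for p,j in [((158,85),(118,155,30)),((570,60),(118,-165,12)),((594,414),(-158,-165,12)),((180,438),(-158,155,12))]][1:]
obs+=[("side",S(p),j) for p,j in [((178,275),(-158,155,12)),((745,350),(118,-165,12)),((445,493),(-158,-165,12))]]
def f(v):
    r=[]
    for c,uv,j in obs:
        X=np.r_[rot(v[2])@(np.array(j[:2])/1e3)+v[:2],j[2]/1e3];r+=list(proj(c,X)-uv)
    return r
s=least_squares(f,[.586,-.01,0]);v=s.x;print("jig",v,np.degrees(v[2]));print(np.round(s.fun,1))
P=[((368,128),(63,75)),((557,122),(63,-75)),((566,284),(-63,-75)),((372,292),(-63,75))]
g=lambda w:np.concatenate([proj("top",np.r_[rot(w[2])@(np.array(j)/1e3)+w[:2],.028])-T(p) for p,j in P])
s2=least_squares(g,[.6,-.08,0]);w=s2.x;print("frame",w,np.degrees(w[2]),np.round(s2.fun,1))
print("frame in jig",rot(-v[2])@(w[:2]-v[:2]),np.degrees(w[2]-v[2]))
J=lambda x,y:rot(v[2])@np.array([x,y])+v[:2]
print("corners in jig",[rot(-v[2])@(rot(w[2])@(np.array(j)/1e3)+w[:2]-v[:2]) for p,j in P])
for n,z,x,y in[("nose_face",.025,-.013,.075),("thumb_tab",.045,-.058,.136),("nest",.012,.03,.055)]:
    print(n,J(x,y),proj("top",[*J(x,y),z]),proj("side",[*J(x,y),z]))
for n,c,uv,z in [("nosetop","top",(272,255),.036),("tabtop","top",(178,307),.056)]:
    print(n,rot(-v[2])@(onz(c,T(uv),z)[:2]-v[:2]))
E
```

```text
jig [ 0.5828 -0.0156  0.0486] 2.786580867659032
[ 0.8 -0.5  1.2  0.3 -0.3  0.6 -1.1 -1.   1.4 -0.7 -0.6 -1.4]
frame [ 0.5923 -0.0883  0.0249] 1.4286854332377281 [-1.  -0.1  0.9 -0.3  0.6  0.3 -0.4  0.1]
frame in jig [ 0.0059 -0.0731] -1.357895434421304
corners in jig [array([0.0707, 0.0004]), array([ 0.0671, -0.1496]), array([-0.0588, -0.1466]), array([-0.0553,  0.0034])]
nose_face [0.5662 0.0587] [298.1466 190.6965] [318.9125 190.9307]
thumb_tab [0.5182 0.1174] [278.3754 206.212 ] [294.8388 181.121 ]
nest [0.6101 0.0408] [303.9872 176.8334] [334.1617 193.2475]
nosetop [-0.0233  0.0757]
tabtop [-0.0597  0.1468]
```

```bash
cat >> h.py <<'E'
def goto(X,yaw):
    """shift/turn in tool units from the present pose to world X, tool down with yaw"""
    o=ctrl.get_obs();R=Ro.from_euler('xyz',o["eef_rot"]);T=Ro.from_euler('xyz',[np.pi,0,yaw])
    return np.round(np.r_[R.inv().apply(np.array(X)-o["ee_pos"])/.03,(R.inv()*T).as_rotvec(degrees=True)/6],2)
E
python3 -c "
from h import *
print(goto([.5,.07,.25],np.pi+.0486))"
```

```text
[-15.08 -10.86  -1.48  -0.     0.    -3.53]
```

>>> step_arm --plan '[[[-1.0,-0.7,-0.3,0,0,-0.4],[-2.0,-1.4,-0.6,0,0,-0.9],[-3.1,-2.2,-0.9,0,0,-1.4],[-4.2,-3.0,-1.2,0,0,-1.9],[-5.3,-3.8,-1.5,0,0,-2.4],[-6.4,-4.6,-1.5,0,0,-2.9],[-7.5,-5.4,-1.5,0,0,-3.5],[-7.5,-5.4,-1.5,0,0,-3.5]]]' --grip 0 --squeeze 20

```text
time_s: 1.77
ee_pos: [0.3389, 0.2929, 0.2508]
eef_rot: [-3.141, 0.001, -3.095]
force: [-0.6, 0.8, 0.8]
grip_width: 0.0443
grip_force: 0.0
```

```bash
python3 -c "
from h import *
print(goto([.5,.07,.25],np.pi+.0486))"
```

```text
[-5.02 -7.67  0.04 -0.    0.01 -0.02]
```

>>> step_arm --plan '[[[-0.7,-1.1,0,0,0,0],[-1.4,-2.2,0,0,0,0],[-2.1,-3.3,0,0,0,0],[-2.8,-4.4,0,0,0,0],[-3.5,-5.5,0,0,0,0],[-4.3,-6.6,0,0,0,0],[-5.0,-7.7,0,0,0,0],[-5.0,-7.7,0,0,0,0]]]'

```text
time_s: 2.43
ee_pos: [0.4986, 0.069, 0.2499]
eef_rot: [-3.141, -0.0, -3.1]
force: [-0.0, 0.0, 0.2]
grip_width: 0.0002
grip_force: 0.0
```

```bash
cat >> h.py <<'E'
def wray(uv,o):
    m=ctrl.camera_model("wrist");K=np.array(m["intrinsics"]);M=np.array(m["tool_from_camera"])
    a=(uv[0]-K[0,2])/K[0,0];b=(uv[1]-K[1,2])/K[1,1];th=np.hypot(a,b);k=np.sinc(th/np.pi)
    d=np.array([a*k,b*k,np.cos(th)]);R=Ro.from_euler('xyz',o["eef_rot"]).as_matrix()
    return R@M[:3,3]+o["ee_pos"],R@M[:3,:3]@d
def wonz(uv,z,o):
    c,d=wray(uv,o);return c+d*(z-c[2])/d[2]
E
python3 - <<'E'
from h import *
np.set_printoptions(precision=4,suppress=True)
o=ctrl.get_obs();save("wrist","w1.png");print(o["ee_pos"],o["eef_rot"],o["grip_width"],wray((320,200),o))
for q,z in[("jig",0),("nest",.012),("frame",.012),("nose_face",.025),("thumb_tab",.045),("washi_roll",.012),("dabber",.012)]:
    print(q,[(np.round(a["at"],1),round(a["confidence"],2),wonz(a["at"],z,o)[:2]) for a in ctrl.place_of(q,"wrist")[:2]])
E
```

```text
[0.4986 0.069  0.2499] [-3.1407 -0.0003 -3.1004] 0.00023948949685540354 (array([0.4171, 0.0656, 0.4286]), array([ 0.2731, -0.0044, -0.962 ]))
jig [(array([266.5, 225.5]), 0.97, array([ 0.5817, -0.0149]))]
nest [(array([303. , 250.9]), 0.93, array([0.6149, 0.0414])), (array([509.2, 211.8]), 0.52, array([0.5419, 0.368 ]))]
frame [(array([221.6, 236.2]), 0.67, array([ 0.5982, -0.0831]))]
nose_face [(array([315.6, 229.5]), 0.71, array([0.5748, 0.0592]))]
thumb_tab [(array([365.7, 195.7]), 0.62, array([0.5178, 0.1225]))]
washi_roll [(array([186.3, 140.4]), 0.94, array([ 0.4542, -0.1317]))]
dabber [(array([268.3, 134.4]), 0.56, array([ 0.4461, -0.0097])), (array([221.8, 233.7]), 0.4, array([ 0.5941, -0.0825]))]
```

View pics/w1.png

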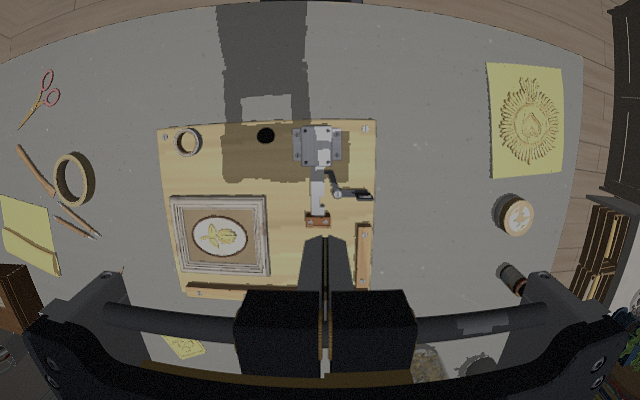

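Wrist view agrees with the jig fit: nose at (317,222), tab at (358,195), frame corners (169,197), (267,195), (270,274), (181,276). I check a few pixels, then compute the way to the nose.

```bash
cat >> h.py <<'E'
V=np.array([.583,-.0155,.0486])
J=lambda x,y:rot(V[2])@np.array([x,y])/1e3+V[:2]
inv=lambda X:np.round(rot(-V[2])@(np.array(X)[:2]-V[:2])*1e3,1)
def gj(x,y,z,dyaw=0):return goto([*J(x,y),z/1e3],np.pi+V[2]+dyaw)
def where():
    o=ctrl.get_obs();return inv(o["ee_pos"]),round(o["ee_pos"][2]*1e3,1),np.round(o["force"],1),round(o["time_s"],2)
E
python3 - <<'E'
from h import *
o=ctrl.get_obs()
for n,uv,z in[("nearR",(158,129),.012),("nearL",(376,120),.012),("fr NR",(169,197),.028),("fr NL",(267,195),.028),("fr FL",(270,274),.028),("fr FR",(181,276),.028),("stopnear",(363,222),.030),("nose tip L",(305,227),.036),("nose tip R",(330,226),.036),("tab",(372,196),.056),("washi",(188,142),.028),("dab",(266,135),.03)]:
    print(n,inv(wonz(uv,z,o)))
print(gj(12,75,120),gj(12,75,25))
E
```

```text
nearR [-155.5 -151.9]
nearL [-157.5  162.9]
fr NR [ -55.5 -134.8]
fr NL [-57.4  15.6]
fr FL [64.5 12. ]
fr FR [  76.2 -137.8]
stopnear [-19.2 146.6]
nose tip L [-14.4  67. ]
nose tip R [-15.8 101. ]
tab [-63.4 153.4]
washi [-134.   -94.6]
dab [-138.6   17.9]
[-3.15 -0.63  4.36  0.    0.   -0.01] [-3.15 -0.63  7.52  0.    0.   -0.01]
```

Run:
```python
from h import *
o=ctrl.get_obs();print(o["ee_pos"],o["eef_rot"])
print(wonz((315.6,229.5),.025,o),wonz((317.5,226.5),.036,o), ctrl.camera_model("wrist")["intrinsics"])
im=save("wrist","w2.png")
for q in("nose_face","thumb_tab","jig","frame","dabber","washi_roll"):
    for r in ctrl.masks_of(q,"wrist")[:1]:
        v,u=np.where(r["pixels"]);print(q,r["confidence"],u.min(),u.max(),v.min(),v.max(),len(u),r["at"])
# end-stop / nose crops
a=cv2.resize(im[100:310,140:400,::-1],None,fx=2.85,fy=2.85,interpolation=cv2.INTER_CUBIC);cv2.imwrite('pics/w2c.png',a)
```

```text
[0.49592238 0.07429018 0.2506926 ] [ 3.14155637e+00  4.33609822e-04 -3.09435560e+00]
[0.57261608 0.06516087 0.025     ] [0.56381148 0.06771281 0.036     ] [[309.70691629   0.         324.76433418]
 [  0.         309.70691629 203.32147162]
 [  0.           0.           1.        ]]
nose_face 0.89 302 325 168 229 945 [311.7, 209.3]
thumb_tab 0.91 320 368 172 202 509 [342.2, 194.2]
jig 0.72 154 372 120 299 24678 [279.7, 182.5]
frame 0.9 167 266 195 278 7327 [217.7, 233.0]
dabber 0.51 253 270 129 144 229 [262.1, 136.5]
washi_roll 0.82 171 199 129 156 435 [176.8, 136.8]
```

View pics/w2c.png

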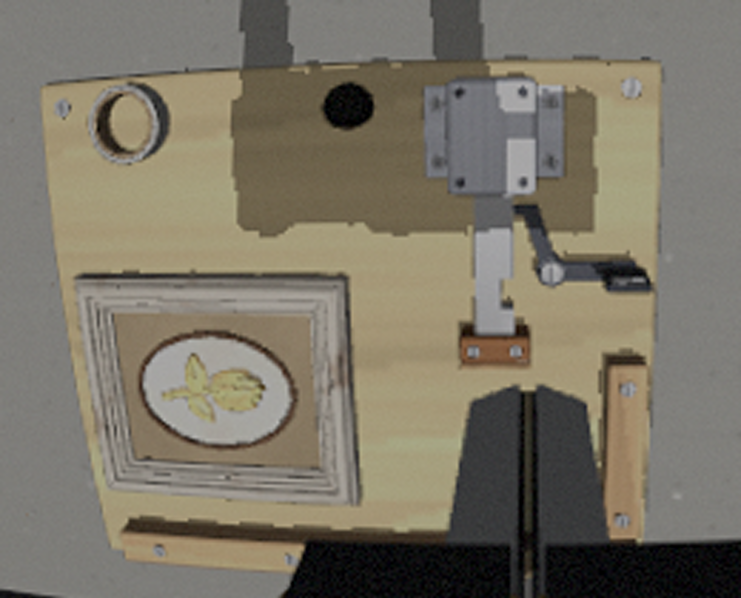

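w2 (settled, arm moved 5 mm since w1): nose front top edge at crop (461–530,366), board near corners (42,85), (660,60), frame corners (77,275), (347,273), (358,503), (108,490). Recompute with the settled pose.

Run:
```python
from h import *
o=ctrl.get_obs()
c=lambda p:(p[0]/2.85+140,p[1]/2.85+100)
for n,uv,z in[("nearR -158,-165",(42,85),.012),("nearL -158,155",(660,62),.012),("fr NR",(77,275),.028),("fr NL",(347,273),.028),("fr FL",(358,503),.028),("fr FR",(108,490),.028),("stop near in -12,130",(607,365),.030),("nose L",(461,366),.036),("nose R",(530,366),.036),("tab",(630,278),.056),("pivot -58,102",(551,272),.03),("washi",(127,123),.028),("dab",(348,103),.03),("rail right end bottom 93",(122,525),.03)]:
    print(n,inv(wonz(c(uv),z,o)))
print(gj(12,75,120),gj(12,75,25),where())
```

```text
nearR -158,-165 [-154.9 -158.6]
nearL -158,155 [-154.7  156.1]
fr NR [ -56.6 -138.9]
fr NL [-56.4   7.4]
fr FL [68.9  3.9]
fr FR [  68.7 -143. ]
stop near in -12,130 [-10.2 132. ]
nose L [-12.3  61.6]
nose R [-12.2  94.6]
tab [-61.2 138.6]
pivot -58,102 [-57.  104.5]
washi [-132.9 -100.9]
dab [-137.3   11.9]
rail right end bottom 93 [  90.1 -137.6]
[-3.15 -0.59  4.35 -0.    0.   -0.03] [-3.15 -0.59  7.52 -0.    0.   -0.03] (array([-82.4,  93. ]), np.float64(250.5), array([-0.1, -0. , -1.2]), 3.18)
```

```bash
sed -i 's/^V=.*/V=np.array([.5845,-.0130,.0486])/' h.py
```

>>> step_arm --plan '[[[-1.0,-0.2,1.0,0,0,0],[-2.1,-0.4,1.9,0,0,0],[-3.1,-0.5,2.8,0,0,0],[-3.2,-0.5,4.0,0,0,0],[-3.2,-0.5,5.2,0,0,0],[-3.2,-0.5,6.4,0,0,0],[-3.2,-0.5,7.3,0,0,0],[-3.2,-0.5,7.6,0,0,0]]]'

```text
time_s: 3.85
ee_pos: [0.5907, 0.0626, 0.018]
eef_rot: [3.142, -0.006, -3.096]
force: [-0.1, -0.3, 0.2]
grip_width: 0.0005
grip_force: 0.0
```

>>> step_arm --plan '[[[0,0,0,0,0,0],[0,0,0,0,0,0],[0,0,0,0,0,0],[0,0,0,0,0,0]]]'

```text
time_s: 4.18
ee_pos: [0.5939, 0.0628, 0.0245]
eef_rot: [-3.142, 0.003, -3.096]
force: [0.2, 0.4, 0.7]
grip_width: 0.0004
grip_force: 0.0
```

Run:
```python
from h import *
print(where(),gj(-43,75,23))
```

```text
(array([13.1, 75.3]), np.float64(24.5), array([0.2, 0.4, 0.7]), 4.18) [ 1.87 -0.01  0.04 -0.    0.03 -0.03]
```

>>> step_arm --plan '[[[0.3,0,0,0,0,0],[0.6,0,0,0,0,0],[0.9,0,0,0,0,0],[1.2,0,0,0,0,0],[1.5,0,0,0,0,0],[1.75,0,0,0,0,0],[1.75,0,0,0,0,0],[1.75,0,0,0,0,0]]]'

```text
time_s: 4.85
ee_pos: [0.5418, 0.0603, 0.0241]
eef_rot: [-3.141, 0.004, -3.096]
force: [5.1, -0.4, -3.3]
grip_width: 0.0005
grip_force: 3.0
```

Run:
```python
from h import *
print(where())
```

```text
(array([-39.1,  75.3]), np.float64(24.1), array([ 5.1, -0.4, -3.3]), 4.85)
```

>>> step_arm --plan '[[[0.1,0,0,0,0,0],[0.1,0,0,0,0,0],[0.2,0,0,0,0,0],[0.2,0,0,0,0,0],[0.2,0,0,0,0,0]]]'

```text
time_s: 5.27
ee_pos: [0.5364, 0.0601, 0.0241]
eef_rot: [-3.141, 0.005, -3.096]
force: [7.1, -1.0, -3.4]
grip_width: 0.0004
grip_force: 3.7
```

Run:
```python
from h import *
print(where())
```

```text
(array([-44.5,  75.3]), np.float64(24.1), array([ 7.1, -1. , -3.4]), 5.27)
```

>>> step_arm --plan '[[[0.07,0,0,0,0,0],[0.07,0,0,0,0,0],[0.07,0,0,0,0,0]]]'

```text
time_s: 5.52
ee_pos: [0.5361, 0.06, 0.0243]
eef_rot: [-3.142, 0.01, -3.096]
force: [21.2, 0.6, -12.3]
grip_width: 0.0009
grip_force: 10.3
```

>>> step_arm --plan '[[[-0.1,0,0,0,0,0],[-0.3,0,0,0,0,0],[-0.5,0,0,0,0,0],[-0.7,0,0,0,0,0],[-0.9,0,0,0,0,0],[-1.0,0,0,0,0,0],[-1.0,0,0,0,0,0]]]'

```text
time_s: 6.1
ee_pos: [0.5628, 0.0614, 0.0225]
eef_rot: [3.142, 0.0, -3.096]
force: [-0.2, 0.5, -0.8]
grip_width: 0.0008
grip_force: 0.0
```

Run:
```python
from h import *
print(where())
```

```text
(array([-18.1,  75.4]), np.float64(22.5), array([-0.2,  0.5, -0.8]), 6.1)
```

Run:
```python
from h import *
print(gj(-78,-70,80),gj(-78,-70,18),ctrl.get_obs()["qpos"])
```

```text
[ 1.98 -4.85 -1.92  0.    0.   -0.03] [ 1.98 -4.85  0.15  0.    0.   -0.03] [ 4.39528524e-02  5.49365965e-01  1.63128537e+00  4.92915640e-05
  9.60800042e-01 -1.57256437e+00]
```

>>> step_arm --plan '[[[-0.2,0,-0.8,0,0,0],[-0.2,0,-1.9,0,0,0],[0.3,-0.9,-1.9,0,0,0],[0.9,-1.9,-1.9,0,0,0],[1.4,-2.9,-1.9,0,0,0],[1.9,-3.9,-1.9,0,0,0],[2.0,-4.85,-1.9,0,0,0],[2.0,-4.85,-1.9,0,0,0]]]' --grip 1

```text
time_s: 6.77
ee_pos: [0.5081, -0.0904, 0.0797]
eef_rot: [-3.141, 0.0, -3.099]
force: [0.9, 0.4, -0.9]
grip_width: 0.0503
grip_force: 0.0
```

>>> step_arm --plan '[[[0,0,0,0,0,0],[0,0,0,0,0,0],[0,0,0,0,0,0],[0,0,0,0,0,0]]]'

```text
time_s: 7.1
ee_pos: [0.5091, -0.0858, 0.0794]
eef_rot: [3.141, -0.0, -3.094]
force: [0.3, 0.3, 0.1]
grip_width: 0.0769
grip_force: 0.0
```

Run:
```python
from h import *
o=ctrl.get_obs()
print(where(),gj(-78,-70,18),o["grip_width"])
im=save("wrist","w3.png")
r=ctrl.place_of("pawl","wrist");print([(a["at"],a["confidence"],inv(wonz(a["at"],.03,o))) for a in r[:2]])
for q,z in(("nose_face",.025),("frame",.012)):print(q,[(a["at"],a["confidence"],inv(wonz(a["at"],z,o))) for a in ctrl.place_of(q,"wrist")[:2]])
```

```text
(array([-78.8, -69. ]), np.float64(79.4), array([0.3, 0.3, 0.1]), 7.1) [-0.03 -0.03  2.05  0.   -0.   -0.01] 0.07694940212317333Traceback (most recent call last):
  File "<stdin>", line 5, in <module>
ValueError: it knows: dabber, dropper_bottle, frame, jig, nest, nose_face, tape_roll, thumb_tab, tin, washi_roll
```

View pics/w3.png

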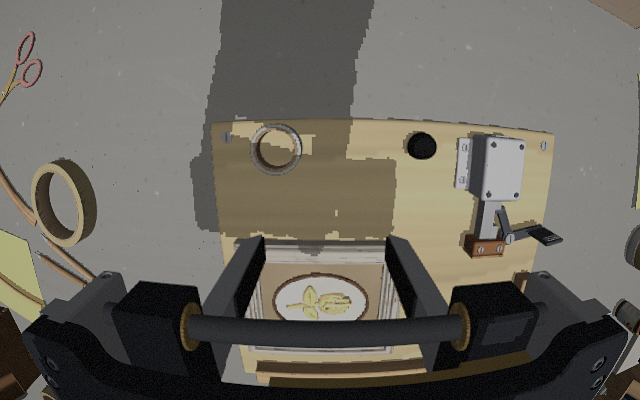

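The pusher is held: the nose sits back at (487,246) next to the pivot, and the frame's near edge is clear ahead of the fingers. Descending and pushing to the rail.

>>> step_arm --plan '[[[0,0,1.0,0,0,0],[0,0,1.8,0,0,0],[0,0,2.05,0,0,0],[0,0,2.05,0,0,0],[-0.2,0,2.05,0,0,0],[-0.4,0,2.05,0,0,0],[-0.5,0,2.05,0,0,0],[-0.6,0,2.05,0,0,0]]]'

```text
time_s: 7.82
ee_pos: [0.528, -0.086, 0.0189]
eef_rot: [-3.141, 0.001, -3.096]
force: [-1.0, -0.3, 0.3]
grip_width: 0.0942
grip_force: 0.5
```

>>> step_arm --plan '[[[-0.1,0,0,0,0,0],[-0.2,0,0,0,0,0],[-0.3,0,0,0,0,0],[-0.4,0,0,0,0,0],[-0.5,0,0,0,0,0],[-0.6,0,0,0,0,0],[-0.6,0,0,0,0,0],[-0.6,0,0,0,0,0]]]'

```text
time_s: 8.48
ee_pos: [0.5446, -0.0852, 0.0178]
eef_rot: [3.142, -0.002, -3.096]
force: [-4.7, -1.3, 3.0]
grip_width: 0.0937
grip_force: 2.4
```

Run:
```python
from h import *
print(where())
```

```text
(array([-43.4, -70.1]), np.float64(17.8), array([-4.7, -1.3,  3. ]), 8.48)
```

>>> step_arm --plan '[[[-0.05,0,0,0,0,0],[-0.1,0,0,0,0,0],[-0.1,0,0,0,0,0]]]'

```text
time_s: 8.73
ee_pos: [0.5448, -0.0852, 0.0177]
eef_rot: [3.141, -0.009, -3.095]
force: [-27.2, -3.2, 20.8]
grip_width: 0.0939
grip_force: 13.8
```

Run:
```python
from h import *
o=ctrl.get_obs();print(where(),o["moment"],o["eef_rot"])
```

```text
(array([-43.2, -70.2]), np.float64(17.7), array([-27.2,  -3.2,  20.8]), 8.73) [-0.42683297  5.06771371  0.3271309 ] [ 3.14091107 -0.00877159 -3.09533672]
```

```bash
sed -i 's/^V=.*/V=np.array([.5835,-.0130,.0486])/' h.py
python3 - <<'E'
from h import *
print(gj(25,-168,80,-np.pi/2))
E
```

```text
[-2.23 -3.25 -2.1  -0.06 -0.07 14.98]
```

>>> step_arm --plan '[[[0.3,0,0,0,0,0],[0.5,0,-0.4,0,0,0],[0.5,0,-1.4,0,0,0],[0.5,-0.3,-2.1,0,0,1.0],[0,-1.2,-2.1,0,0,2.1],[-0.5,-2.1,-2.1,0,0,3.2],[-1.0,-2.8,-2.1,0,0,4.3],[-1.7,-3.2,-2.1,0,0,5.4]]]'

```text
time_s: 9.4
ee_pos: [0.6036, -0.1809, 0.0811]
eef_rot: [-3.141, 0.0, 2.614]
force: [0.4, 0.2, -0.5]
grip_width: 0.0939
grip_force: 0.0
```

Run:
```python
from h import *
print(where(),gj(25,-168,80,-np.pi/2))
```

```text
(array([  12. , -168.7]), np.float64(81.1), array([ 0.4,  0.2, -0.5]), 9.4) [-0.35  0.26  0.04  0.    0.    9.5 ]
```

>>> step_arm --plan '[[[-0.1,0.1,0,0,0,1.1],[-0.2,0.1,0,0,0,2.2],[-0.2,0.1,0,0,0,3.3],[-0.2,0.1,0,0,0,4.4],[-0.2,0.1,0,0,0,5.5],[-0.2,0.1,0,0,0,6.6],[-0.2,0.1,0,0,0,7.7],[-0.2,0.1,0,0,0,8.8]]]'

```text
time_s: 10.07
ee_pos: [0.6102, -0.1789, 0.0808]
eef_rot: [3.142, -0.0, 1.695]
force: [-0.2, 0.4, -0.1]
grip_width: 0.094
grip_force: 0.0
```

>>> step_arm --plan '[[[0,0,0,0,0,0.3],[0,0,0,0,0,0.3],[0,0,0,0,0,0.3],[0,0,0,0,0,0.3]]]'

```text
time_s: 10.4
ee_pos: [0.6101, -0.1789, 0.0809]
eef_rot: [-3.142, -0.0, 1.671]
force: [-0.2, -0.4, -0.0]
grip_width: 0.0938
grip_force: 0.0
```

Run:
```python
from h import *
o=ctrl.get_obs()
print(where(),gj(23,-168,18,-np.pi/2),o["eef_rot"])
im=save("wrist","w4.png")
for q,z in(("nest",.012),("frame",.012)):print(q,[(a["at"],a["confidence"],inv(wonz(a["at"],z,o))) for a in ctrl.place_of(q,"wrist")[:2]])
```

```text
(array([  18.5, -167. ]), np.float64(80.9), array([-0.2, -0.4, -0. ]), 10.4) [-0.04  0.15  2.1  -0.   -0.    0.49] [-3.14157554e+00 -3.57500462e-05  1.67050579e+00]
nest []
frame [([346.3, 102.6], 0.92, array([ 31.8, -74. ]))]
```

View pics/w4.png

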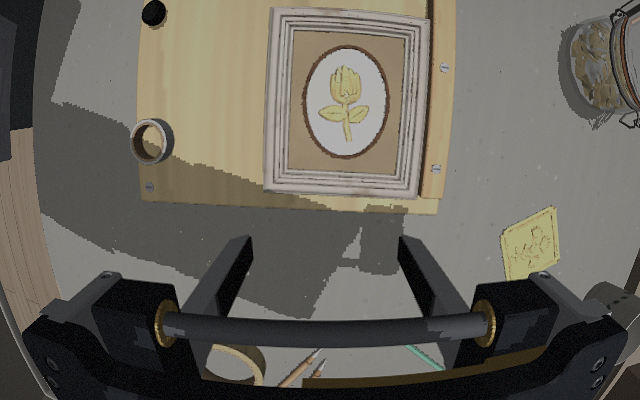

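The frame lies along the rail, right edge at about row 195 and the fingertips clear behind it. Descend and push to the stop.

>>> step_arm --plan '[[[0,0.1,0.9,0,0,0.5],[0,0.15,1.8,0,0,0.5],[0,0.15,2.1,0,0,0.5],[0,0.15,2.1,0,0,0.5],[0.2,0.15,2.1,0,0,0.5],[0.4,0.15,2.1,0,0,0.5],[0.6,0.15,2.1,0,0,0.5],[0.8,0.15,2.1,0,0,0.5]]]'

```text
time_s: 11.22
ee_pos: [0.6127, -0.154, 0.0194]
eef_rot: [3.14, 0.001, 1.617]
force: [-0.1, -0.3, 0.8]
grip_width: 0.0939
grip_force: 0.5
```

Run:
```python
from h import *
print(where(),gj(23,-35,18,-np.pi/2))
```

```text
(array([  22.3, -142.3]), np.float64(19.4), array([-0.1, -0.3,  0.8]), 11.22) [ 3.58  0.01  0.04  0.02  0.01 -0.02]
```

>>> step_arm --plan '[[[0.25,0,0,0,0,0],[0.5,0,0,0,0,0],[0.75,0,0,0,0,0],[1.0,0,0,0,0,0],[1.25,0,0,0,0,0],[1.5,0,0,0,0,0],[1.75,0,0,0,0,0],[2.0,0,0,0,0,0]]]'

```text
time_s: 11.88
ee_pos: [0.6093, -0.0939, 0.0179]
eef_rot: [-3.142, -0.0, 1.617]
force: [-0.5, -0.8, 1.8]
grip_width: 0.0938
grip_force: 0.5
```

>>> step_arm --plan '[[[0.2,0,0,0,0,0],[0.4,0,0,0,0,0],[0.6,0,0,0,0,0],[0.8,0,0,0,0,0],[1.0,0,0,0,0,0],[1.2,0,0,0,0,0],[1.4,0,0,0,0,0],[1.4,0,0,0,0,0]]]'

```text
time_s: 12.55
ee_pos: [0.6074, -0.0515, 0.0179]
eef_rot: [-3.141, -0.0, 1.617]
force: [-0.1, 0.1, 0.2]
grip_width: 0.0936
grip_force: 0.0
```

Run:
```python
from h import *
print(where(),gj(23,-29,18,-np.pi/2))
```

```text
(array([ 22. , -39.6]), np.float64(17.9), array([-0.1,  0.1,  0.2]), 12.55) [ 0.35  0.03 -0.   -0.   -0.   -0.02]
```

>>> step_arm --plan '[[[0.1,0,0,0,0,0],[0.18,0,0,0,0,0],[0.26,0,0,0,0,0],[0.3,0,0,0,0,0],[0.34,0,0,0,0,0],[0.34,0,0,0,0,0]]]'

```text
time_s: 13.05
ee_pos: [0.607, -0.0423, 0.0179]
eef_rot: [-3.142, -0.0, 1.617]
force: [1.3, -0.0, 0.2]
grip_width: 0.0941
grip_force: 0.0
```

>>> step_arm --plan '[[[0.04,0,0,0,0,0],[0.08,0,0,0,0,0],[0.08,0,0,0,0,0]]]'

```text
time_s: 13.3
ee_pos: [0.607, -0.0408, 0.0181]
eef_rot: [3.141, 0.001, 1.617]
force: [1.6, -6.4, -0.9]
grip_width: 0.0939
grip_force: 2.8
```

Run:
```python
from h import *
print(where(),ctrl.get_obs()["moment"])
```

```text
(array([ 22.2, -28.9]), np.float64(18.1), array([ 1.6, -6.4, -0.9]), 13.3) [-1.14148997 -0.13470134  0.13756533]
```

Contact at the expected spot; press a little more.

>>> step_arm --plan '[[[0.05,0,0,0,0,0],[0.1,0,0,0,0,0],[0.1,0,0,0,0,0]]]'

```text
time_s: 13.55
ee_pos: [0.6073, -0.0405, 0.0184]
eef_rot: [3.14, 0.005, 1.617]
force: [1.5, -23.7, 0.7]
grip_width: 0.0938
grip_force: 11.8
```

Run:
```python
from h import *
print(where(),ctrl.get_obs()["moment"])
```

```text
(array([ 22.4, -28.6]), np.float64(18.4), array([  1.5, -23.7,   0.7]), 13.55) [-4.64787434 -0.12253868  0.49256512]
```

>>> step_arm --plan '[[[-0.2,0,0,0,0,0],[-0.5,0,-0.2,0,0,0],[-0.6,0,-1.2,0,0,0],[-0.6,0,-2.4,0,0,0],[-0.6,-0.6,-3.6,0,0,0],[-0.6,-1.6,-4.6,0,0,0],[-0.6,-2.6,-5.0,0,0,0],[-0.6,-2.6,-5.0,0,0,0]]]'

```text
time_s: 14.22
ee_pos: [0.5275, -0.059, 0.1719]
eef_rot: [3.137, 0.001, 1.616]
force: [1.7, 0.5, 0.6]
grip_width: 0.0941
grip_force: 0.0
```

>>> step_arm --plan '[[[0,0,0,0,0,0],[0,0,0,0,0,0],[0,0,0,0,0,0],[0,0,0,0,0,0]]]' --grip 0

```text
time_s: 14.55
ee_pos: [0.5299, -0.0586, 0.167]
eef_rot: [-3.14, -0.0, 1.617]
force: [-0.2, -0.3, -1.0]
grip_width: 0.0711
grip_force: 0.0
```

Run:
```python
from h import *
o=ctrl.get_obs()
print(where(),gj(-91,136,90,-np.pi/2),gj(-91,136,34,-np.pi/2))
im=save("wrist","w5.png")
for q,z in(("thumb_tab",.045),("frame",.012),("nose_face",.025)):print(q,[(a["at"],a["confidence"],inv(wonz(a["at"],z,o))) for a in ctrl.place_of(q,"wrist")[:2]])
```

```text
(array([-55.7, -42.9]), np.float64(167.0), array([-0.2, -0.3, -1. ]), 14.55) [ 5.96 -1.19  2.57 -0.01 -0.   -0.03] [ 5.96 -1.19  4.44 -0.01 -0.   -0.03]
thumb_tab [([313.7, 17.7], 0.86, array([-64.8, 137.2])), ([333.4, 81.5], 0.25, array([-46.1,  72. ]))]
frame [([403.5, 101.9], 0.66, array([30.8, 55.6]))]
nose_face [([335.0, 79.9], 0.83, array([-44. ,  75.9])), ([313.8, 18.4], 0.18, array([-65.4, 142.9]))]
```

View pics/w5.png

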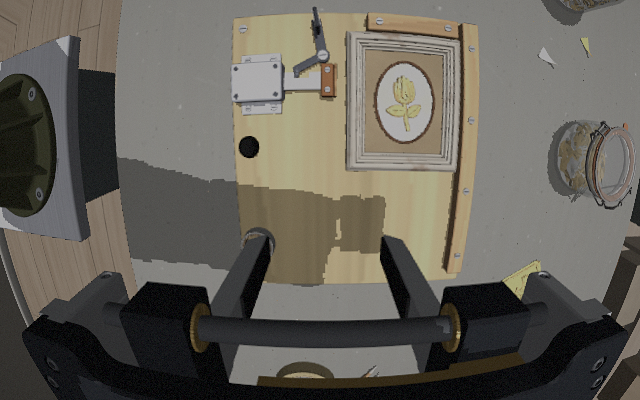

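The frame sits in the nest (net: 30.8, 55.6), the nose is held at (335,80) and the tab at (314,18). Going behind the tab.

>>> step_arm --plan '[[[0.9,-0.5,0.3,0,0,0],[1.8,-1.0,0.8,0,0,0],[2.7,-1.2,1.3,0,0,0],[3.6,-1.2,1.8,0,0,0],[4.5,-1.2,2.3,0,0,0],[5.4,-1.2,2.5,0,0,0],[6.0,-1.2,2.6,0,0,0],[6.0,-1.2,2.6,0,0,0]]]'

```text
time_s: 15.42
ee_pos: [0.4848, 0.122, 0.089]
eef_rot: [-3.14, -0.0, 1.619]
force: [0.6, 0.5, -0.2]
grip_width: 0.0021
grip_force: 0.0
```

>>> step_arm --plan '[[[0,0,0.2,0,0,0],[0,0,0.2,0,0,0],[0,0,0.2,0,0,0],[0,0,0.2,0,0,0]]]'

```text
time_s: 15.75
ee_pos: [0.4857, 0.1187, 0.0841]
eef_rot: [3.141, 0.0, 1.615]
force: [0.6, 0.1, -0.0]
grip_width: 0.0006
grip_force: 0.0
```

Run:
```python
from h import *
o=ctrl.get_obs()
print(where(),o["grip_width"],gj(-91,136,34,-np.pi/2))
for q,z in(("thumb_tab",.045),):ctrl.camera("wrist");print(q,[(a["at"],a["confidence"],inv(wonz(a["at"],z,o))) for a in ctrl.place_of(q,"wrist")[:2]])
```

```text
(array([-91.3, 136.3]), np.float64(84.1), array([ 0.6,  0.1, -0. ]), 15.75) 0.0006293895636535913 [-0.01  0.01  1.67  0.    0.   -0.04]
thumb_tab [([359.5, 224.9], 0.89, array([-64. , 137.6]))]
```

>>> step_arm --plan '[[[0,0,0.8,0,0,0],[0,0,1.4,0,0,0],[0,0,1.6,0,0,0],[0,0,1.6,0,0,0],[0,0.2,1.6,0,0,0],[0,0.35,1.6,0,0,0],[0,0.45,1.6,0,0,0],[0,0.5,1.6,0,0,0]]]'

```text
time_s: 16.52
ee_pos: [0.5008, 0.1204, 0.0367]
eef_rot: [-3.141, -0.0, 1.616]
force: [-6.8, 1.0, 3.5]
grip_width: 0.0006
grip_force: 3.0
```

>>> step_arm --plan '[[[0,0.1,0,0,0,0],[0,0.2,0,0,0,0],[0,0.3,0,0,0,0],[0,0.36,0,0,0,0],[0,0.36,0,0,0,0]]]'

```text
time_s: 16.93
ee_pos: [0.5116, 0.1207, 0.0361]
eef_rot: [3.141, 0.0, 1.616]
force: [-3.5, 1.4, 2.9]
grip_width: 0.0005
grip_force: 1.7
```

Run:
```python
from h import *
o=ctrl.get_obs()
print(where())
ctrl.camera("wrist");
for q,z in(("thumb_tab",.045),("nose_face",.025)):print(q,[(a["at"],a["confidence"],inv(wonz(a["at"],z,o))) for a in ctrl.place_of(q,"wrist")[:2]])
```

```text
(array([-65.3, 137. ]), np.float64(36.1), array([-3.5,  1.4,  2.9]), 16.93)
thumb_tab [([353.8, 254.6], 0.59, array([-46.6, 136.9]))]
nose_face []
```

>>> step_arm --plan '[[[0,-0.4,0,0,0,0],[0,-0.8,0,0,0,0],[0,-0.9,0,0,0,0],[0,-0.9,-1.0,0,0,0],[-0.6,-0.9,-2.2,0,0,0],[-1.5,-0.9,-3.2,0,0,0],[-2.5,-0.9,-4.2,0,0,0],[-3.5,-0.9,-4.5,0,0,0]]]'

```text
time_s: 17.75
ee_pos: [0.4908, 0.0135, 0.1755]
eef_rot: [3.135, 0.001, 1.617]
force: [0.2, -0.1, 0.3]
grip_width: 0.0005
grip_force: 0.0
```

>>> step_arm --plan '[[[-1.0,0,0,0,0,0],[-2.0,0,0,0,0,0],[-2.5,0,0,0,0,0],[-2.5,0,0,0,0,0],[-2.5,0,0,0,0,0],[-2.5,0,0,0,0,0]]]'

```text
time_s: 18.25
ee_pos: [0.4927, -0.0597, 0.171]
eef_rot: [3.141, -0.0, 1.617]
force: [-0.6, -0.6, 0.2]
grip_width: 0.0003
grip_force: 0.0
```

Run:
```python
from h import *
o=ctrl.get_obs();print(where())
im=save("wrist","w6.png");cv2.imwrite('pics/w6c.png',cv2.resize(im[:250,200:520,::-1],None,fx=2.4,fy=2.4,interpolation=cv2.INTER_CUBIC))
for q,z in(("thumb_tab",.045),("frame",.012),("nose_face",.025)):print(q,[(a["at"],a["confidence"],inv(wonz(a["at"],z,o))) for a in ctrl.place_of(q,"wrist")[:2]])
```

```text
(array([-93. , -42.3]), np.float64(171.0), array([-0.6, -0.6,  0.2]), 18.25)
thumb_tab [([361.0, 20.5], 0.72, array([-55.9, 136.7])), ([381.1, 83.4], 0.28, array([-36.5,  72.3]))]
frame [([434.9, 105.1], 0.87, array([31.8, 55.1])), ([282.6, 144.9], 0.21, array([-137.8,    7.7]))]
nose_face [([381.8, 82.9], 0.63, array([-32.2,  75. ]))]
```

View pics/w6c.png

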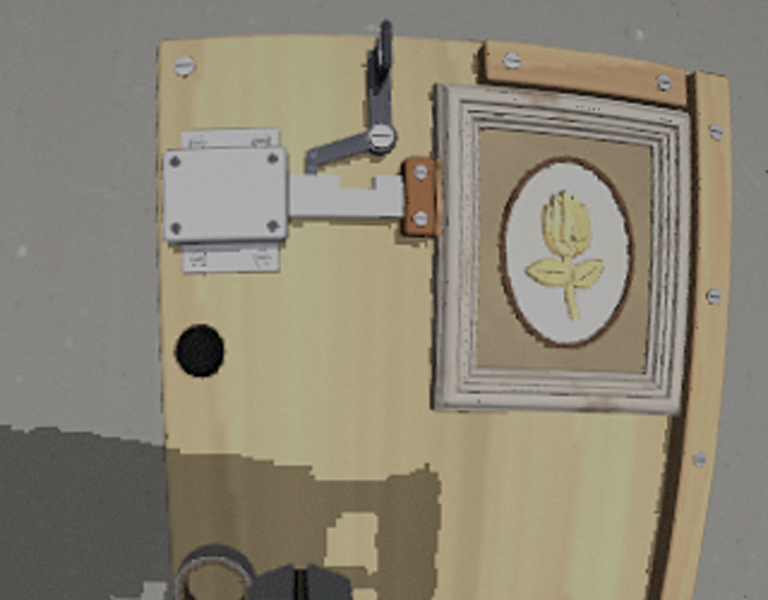

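The pusher nose at crop (420,195) presses on the frame. The frame is flush with the rail and the stop, the pawl is out of the notch, and the small things are untouched.

```bash
python3 -c "
from station import ctrl
print(ctrl.hand_in())"
```

```text
the job is handed in; nothing more can be done
None
```

The frame is clamped square against the back rail and flush with the end stop, done in the order asked, and the job was handed in at about 18 s with the arm clear; the small things look undisturbed, but I did not measure them again.

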